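Fit a cedar cassette inside a child-locked drop-front shoe-care cupboard

TASK

Open the drop-front door of the small cupboard: a hidden child catch lets it open only a little, so press the red catch pad down through the gap behind the door while pulling the door towards you, then fold it all the way down. Press the cedar cassette straight down between the two blue hooks inside the lowered door until both click and it lies flat, and let go. Leave the spray bottle, brush and tin where they stand.

Things in the scene. Friction and masses are not known exactly. Their poses are not given: they have to be found in the camera images.
- cupboard: Grey cupboard fixed to the table on four legs: 260 mm wide (y), 220 deep (x), 275 high. Origin on the table below the middle of its front plane, which the door closes; x points into the cupboard, away from the robot give or take its yaw; z up. Side walls 10 mm thick reach to x = 0.
- door (a joint): Door angle about its lower edge, rad: 0 upright, shut; grows as its top swings out towards the robot; 1.571 folded down flat (end stop). Stiff hinge (about 0.7 N m): stays where it is left. The catch stops it at about 0.13; the slot behind its top edge is then 44 mm wide. With the catch held down it is clear of the strike beyond 0.22.
- door_hinge (a point): Middle of the hinge line: inner face, lower edge of the door, at cupboard x = 0, z = 75 mm. Axes turn with the door: x = normal of the inner face (into the cupboard when shut, up when folded down), y along the hinge, z up the door. Wooden door 256 mm wide (y), 200 high (z), 15 thick (x = -15 to 0).
- handle (a point): Middle of the dark bar handle outside the door: 10 mm round bar along y, 120 mm long, axis 55 mm before the door's inner face and 25 mm below its top; 35 mm free between bar and door, open above. Axes as the door's. Folded down it hangs under the door, clear of the table.
- door_edge (a point): Middle of the door's inner upper edge, 200 mm up the door from the hinge. Axes as the door's.
- catch_pad (a point): Middle of the top of the catch's red pad: 14 mm (x, 3 to 17 mm behind the door's inner face) by 50 mm (y), 16 mm below the door's top. The catch rides on the door; its white arm, 13 mm lower, ends 57 mm behind the door in an upward barb that hooks behind the strike. Door down: it stands 57 mm tall, 16 to 55 mm from the free edge. Axes as the door's.
- catch (a joint): How far the catch is pressed along the door towards the hinge, m: 0 at rest, end stop 0.020. Spring: 3 N at first, 6 N at the stop. About 0.015 is needed to pass the strike; it springs back when let go.
- mount (a point): Where the middle of the cassette's underside belongs: inner face of the door, 75 mm up from the hinge, mid width, on a grey mark 56 x 112 mm. Axes as the door's: door down, x points up; the cassette's long side goes along y.
- hook_left (a joint): Blue snap hook at mount +y: leaf 24 mm wide, 37 mm tall off the door, 61.5 mm from the middle, its barb's tip 56 mm from the middle and 30 mm off the door. Value: how far it is sprung outwards, m; 0 at rest, stop 0.008. Pressing the cassette past both takes about 6 to 12 N; they spring back (click) as it reaches the door.
- hook_right (a joint): The same hook at mount -y; value grows outwards.
- cassette: Brown cedar cassette, about 0.13 kg, on the table to the left or right: body 50 (x) x 120 (y) x 25 mm, on top a darker grip rib 44 (x) x 30 (y) x 24 mm (49 mm in all). Grip it across the rib's 30 mm (along y); the tips may rest on the body. Origin at the centre of the underside, z up. Either way round fits.
- brush: Bystander: dark wooden shoe brush 160 x 45 x 40 mm lying on the table, long along its x. Origin at the centre of the underside.
- tin: Bystander: shoe-polish tin with red lid, 78 mm across, 28 mm high, on the table beside the cupboard. Origin at the centre of the underside.
- spray: Bystander: amber spray bottle, 44 mm across, 85 mm high, standing on the rear half of the cupboard's top. Origin at the centre of its underside.
- slot (a point): Middle of the top board's front upper edge, 18 mm behind the front plane, 275 mm high, flush with the top of the shut door; so a slot runs behind the door. Board 10 mm thick. Below its front edge hangs the steel strike: 70 mm wide (y), 8 mm thick (x), reaching 22 mm below this point. Axes as the cupboard's.

How it is judged:
On the way, in this order (a step that is already met when the one before it is completed fails the run):
1. the catch is pressed down at least 10 mm while the door is ajar (value of joint catch above 0.01 m and value of joint door between 0.07 and 0.25 rad), for 0.05 s.
2. the door is folded down flat (value of joint door above 1.5 rad), for 0.2 s.
At the end, for the whole second after the job is handed in: Door folded down (over 1.5 rad); cassette at rest, released, upright on the inside of the door: underside within 3 mm of its face, within 6 mm of mid width and 15 mm along the door, square within 0.15 rad, flat within 0.06 rad; both hooks sprung back (under 2 mm) (value of joint door above 1.5 rad and x of cassette in the frame of mount between -0.003 and 0.003 m and y of cassette in the frame of mount between -0.006 and 0.006 m and z of cassette in the frame of mount between -0.015 and 0.015 m and angle between the z axis of cassette and the x axis of mount, either way round below 0.06 rad and angle between cassette's own z axis and vertical below 0.15 rad and angle between the y axis of cassette and the y axis of mount, either way round below 0.15 rad and value of joint each of hook_left, hook_right below 0.002 m and linear speed of cassette below 0.02 m/s); the robot touches nothing.
It fails at once if the spray bottle was moved more than 30 mm or tipped (distance of spray from where it was at the start of the episode above 0.03 m or angle between spray's own z axis and vertical above 0.35 rad).
It fails at once if the brush was moved more than 30 mm (distance of brush from where it was at the start of the episode above 0.03 m).
It fails at once if the tin was moved more than 30 mm (distance of tin from where it was at the start of the episode above 0.03 m).
It also fails if it takes over 70 s, if anything falls off the work surface, if the arm or the gripper's body presses on something with over 40 N, if the wrist force passes 120 N, or if a joint passes its speed limit or range.

ROBOT

A 6-joint arm with a two-finger parallel gripper is mounted at the origin on the work surface. World frame = base frame: x ahead of the robot, y to its left, z up, the work surface at z = 0. Lengths are in m, angles in rad, forces in N, time in s.
With the tool pointing down it reaches from about 0.35 to 0.775 m from the base axis. Payload 7.3 kg.
Tool frame: the origin (TCP) lies at the centre of the arm's flange, where the gripper is bolted on; the fingertips stand 178 mm ahead of it and the grasp point (between the pads) lies 159 mm ahead of it; z points along the fingers, y is the line along which they close (so a half turn about z gives the same grasp; the last joint's range is limited). The gripper opens to 92 mm and grips with 3 to 60 N. Pads are 19 mm wide; open, the fingers measure 130 mm over their backs; the gripper's body (75 mm by 190 mm) begins 47 mm behind the grasp point.
Start: joints at [-1.3, 0.342, 1.524, -0, 1.275, -0.146], TCP at [0.213, -0.48, 0.405] pointing down, gripper open.
Joint ranges: [-2.53, 2.53], [-0.77, 2.02], [0.04, 2.7], [-1, 4.14], [0.28, 2.66], [-3.11, 3.11]. Speed limits (rad/s): [2.57, 2.57, 3.14, 3.14, 3.14, 3.14].

INTERFACE

Orientations are given as [roll, pitch, yaw] about the fixed x, y, z axes, in that order (R = Rz(yaw) Ry(pitch) Rx(roll)).
In Python, from cell import robot, viewer, status gives the robot as it stands (robot), with the cameras (viewer) and the readings (status).
- The arm moves only by the shell command python3 drive.py [OPENING] [FORCE], which reads ROWS from standard input. ROWS is a JSON list that holds a single list of rows (three levels of brackets), with 1 to 8 rows, each of 6 numbers: dx, dy, dz in m, then a rotation vector rx, ry, rz in rad; each row shifts and turns the commanded pose from where the row before left it, along the tool's axes as they then stand; what a row does not reach is not made up. A row lasts 1/12 s, in which the tool goes at most 0.0417 m and 0.125 rad, less where a joint would pass 70% of its speed; a pose out of reach is approached as far as the arm can. OPENING is the finger opening in m, set as the command begins (- or left out keeps the last). The fingers move at their own pace and stop on an object; FORCE is the grip in N (left out, the last holds). Time passes only in rows, so rows that do not move let the fingers close. It prints the time, the measured TCP pose, the force, the opening and the grip force at its end. Input that does not fit is refused with a message, and nothing moves.
- status.observe(): the state, without advancing time (a new reading comes with each control period).
- viewer.read_camera(name): name is "scene" or "top" or "wrist"; returns a dict with "image" (400x640x3 uint8, red, green, blue), "fx", "fy", "cx", "cy" (pixels), "pose" (4x4, takes a point from camera to world coordinates). Camera axes: x right, y down, z forward; pixel columns grow to the right and rows downward; lengths in m; the calibration is good to about 2 mm. A picture is of the moment at which its call begins. There is no depth.
- robot.hand_in(): hands the job in; it is judged then, once.
The state is a dict: "time": time; "qpos": joint angles; "qvel": joint speeds; "joint_efforts": joint torques, N m; "tool_pos": TCP position; "tool_rot": TCP orientation; "contact_force": force on the tool from outside, world axes, zero at the start; "torque": the same for the moment, N m; "opening": finger opening in m; "grip_force": force on a finger pad.
Only numpy, scipy, OpenCV 4.12 (cv2) and the standard library are available. Lean on these libraries where they do the work, as an engineer would, in place of code of your own. Each camera call takes 0.05 s, during which the arm holds its last target. There are 200 camera calls.

## Working session

There is one attempt and no reset: what is moved stays moved. The work goes in short steps, Python scripts to look and compute and a shell command to move; the robot and the scene stay as the last step left them, time stands still between calls to the robot, and variables do not carry over. Pictures are saved under pics/ and viewed, at most 10 in all, crops included, and the job is handed in when it is done.

```bash
ls; mkdir -p pics
cat > h.py <<'E'
import numpy as np, cv2
from cell import robot, viewer, status
def shot(n,f):
    c=viewer.read_camera(n); cv2.imwrite('pics/'+f,cv2.cvtColor(c['image'],cv2.COLOR_RGB2BGR)); 
    np.savez('pics/'+f+'.npz',K=[c['fx'],c['fy'],c['cx'],c['cy']],P=c['pose']); return c
def ray(f,u,v):
    d=np.load('pics/'+f+'.npz'); k=d['K'];P=d['P']
    return P[:3,3],P[:3,:3]@np.array([(u-k[2])/k[0],(v-k[3])/k[1],1])
def atz(f,u,v,z):
    o,r=ray(f,u,v); return o+r*(z-o[2])/r[2]
def proj(f,p):
    d=np.load('pics/'+f+'.npz'); k=d['K'];P=d['P']; q=P[:3,:3].T@(np.array(p)-P[:3,3]); return q[0]/q[2]*k[0]+k[2],q[1]/q[2]*k[1]+k[3]
E
python3 - <<'E'
from h import *
for n in('scene','top'):
    c=shot(n,n+'0.png'); print(n,c['fx'],c['pose'].round(3).tolist())
print(status.observe())
E
```

```text
cell.py
drive.py
pics
scene 369.3180484258179 [[-0.15, -0.931, 0.331, 0.346], [-0.989, 0.141, -0.052, 0.067], [0.001, -0.335, -0.942, 0.989], [0.0, 0.0, 0.0, 1.0]]
top 408.720510967872 [[0.029, -0.985, 0.171, 0.436], [-1.0, -0.029, 0.003, 0.018], [0.002, -0.171, -0.985, 1.238], [0.0, 0.0, 0.0, 1.0]]
{'time': 0.1, 'qpos': array([-1.30000434e+00,  3.42629945e-01,  1.52491459e+00, -2.82902669e-06,
        1.27540272e+00, -1.45985094e-01]), 'qvel': array([-0.00073524, -0.00185384, -0.00385981,  0.00164802,  0.00035429,
       -0.00135934]), 'joint_efforts': array([ 2.36901156e-03, -4.32004023e+01, -2.44696158e+01,  7.20771868e-02,
        5.26158046e-02, -3.60297042e-05]), 'tool_pos': array([ 0.21252215, -0.47992767,  0.4041287 ]), 'tool_rot': array([-3.14025206e+00, -1.94374087e-04,  4.16777772e-01]), 'contact_force': array([-0.14770857,  0.39899912, -0.70668681]), 'torque': array([-0.0119171 , -0.01219634, -0.01427373]), 'grip_force': 0.0, 'opening': 0.09167315683255522}
```

View pics/scene0.png

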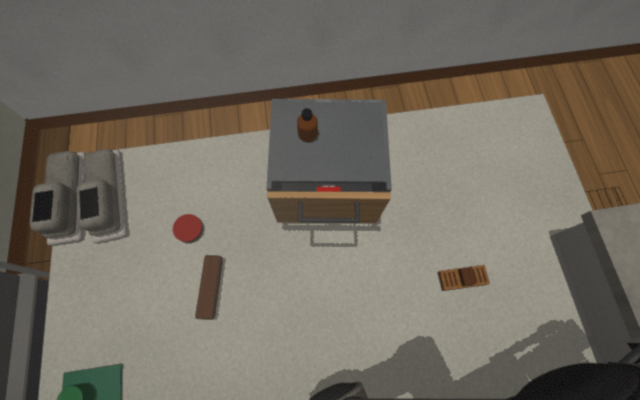

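View pics/top0.png

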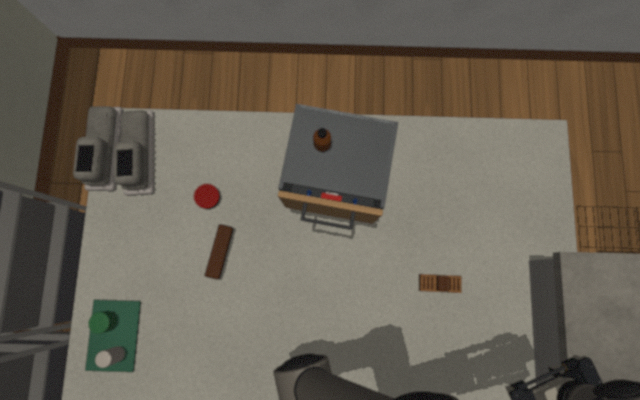

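The cupboard is ahead (top ≈ px 280–395, 105–220), cassette at right (top ≈ 440,284), tin (207,196) and brush (219,251) at left. I'll enlarge the cupboard and cassette.

Run:
```python
import cv2,numpy as np
a=cv2.imread('pics/top0.png');b=cv2.imread('pics/scene0.png')
A=cv2.resize(a[95:235,265:405],None,fx=4,fy=4,interpolation=cv2.INTER_CUBIC)
B=cv2.resize(a[265:305,410:470],None,fx=4,fy=4,interpolation=cv2.INTER_CUBIC)
C=cv2.resize(b[255:300,430:500],None,fx=3.4,fy=4,interpolation=cv2.INTER_CUBIC)
o=np.zeros((600,800,3),np.uint8);o[:560,:560]=A;o[:160,560:800]=B;o[200:380,560:798]=C
cv2.imwrite('pics/c1.png',np.clip(o*1.6,0,255).astype(np.uint8))
o=cv2.resize(b[95:235,260:400],None,fx=4.28,fy=4.28,interpolation=cv2.INTER_CUBIC)
cv2.imwrite('pics/c2.png',np.clip(o*1.6,0,255).astype(np.uint8))
```

```text
(no output)
```

View pics/c1.png

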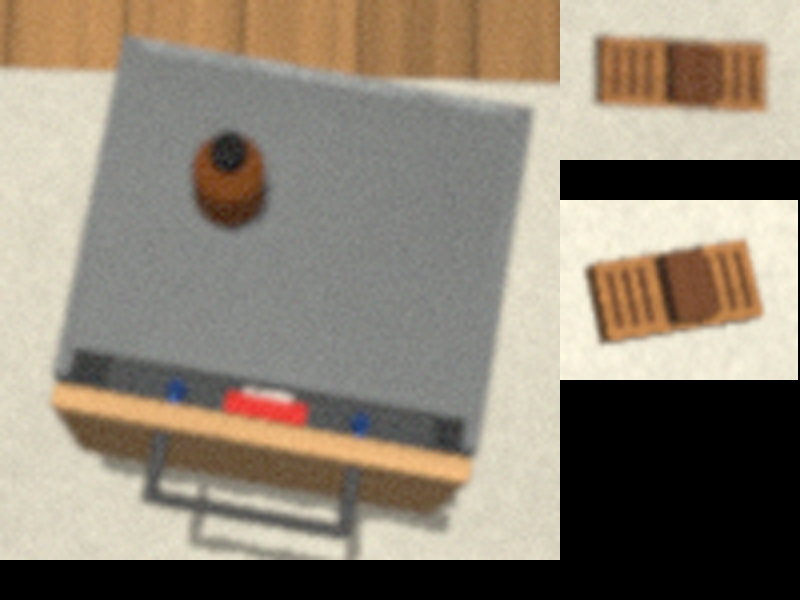

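View pics/c2.png

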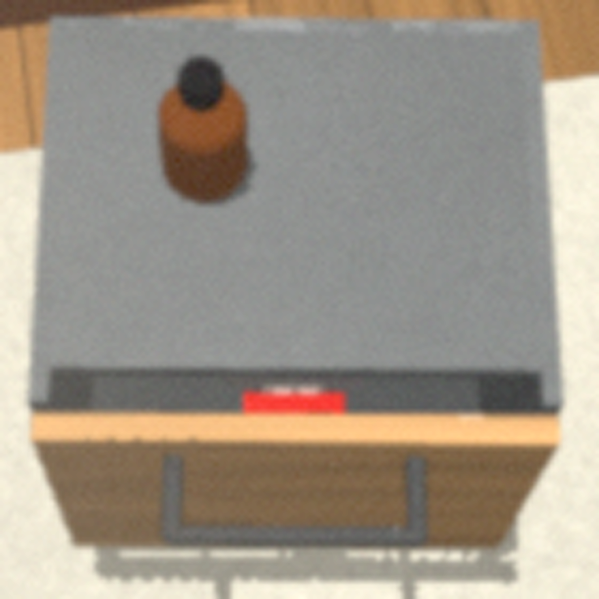

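```bash
cat > fit.py <<'E'
from h import *
from scipy.optimize import least_squares
t=lambda u,v:('top0.png',265+u/4,95+v/4)
s=lambda u,v:('scene0.png',260+u/4.28,95+v/4.28)
def D(x,y,z,a): # door -> cupboard
    c,n=np.cos(a),np.sin(a); return [c*x-n*z,y,.075+n*x+c*z]
obs=[(t(124,38),'c',.22,.13,.275),(t(532,107),'c',.22,-.13,.275),(t(56,376),'c',0,.13,.275),(t(474,450),'c',0,-.13,.275),
(t(53,405),'d',-.015,.128,.2),(t(469,482),'d',-.015,-.128,.2),(t(152,497),'d',-.055,.06,.175),(t(347,530),'d',-.055,-.06,.175),
(s(50,18),'c',.22,.13,.275),(s(540,20),'c',.22,-.13,.275),(s(33,404),'c',0,.13,.275),(s(558,404),'c',0,-.13,.275),
(s(33,440),'d',-.015,.128,.2),(s(558,445),'d',-.015,-.128,.2),(s(172,540),'d',-.055,.06,.175),(s(418,540),'d',-.055,-.06,.175)]
def W(p,q): 
    c,n=np.cos(p[2]),np.sin(p[2]); return np.array([p[0]+c*q[0]-n*q[1],p[1]+n*q[0]+c*q[1],q[2]])
def res(p):
    r=[]
    for (f,u,v),k,x,y,z in obs:
        q=[x,y,z] if k=='c' else D(x,y,z,p[3]); a=proj(f,W(p,q)); r+=[a[0]-u,a[1]-v]
    return r
if __name__=='__main__':
    r=least_squares(res,[.65,0,-.1,0],loss='soft_l1'); print(r.x); print(np.array(res(r.x)).reshape(-1,2).round(1).tolist())
    a=r.x[3]; 
    for n,q in [('handle',(-.055,0,.175)),('pad',(.010,0,.184)),('edge',(0,0,.2))]: print(n,W(r.x,D(*q,a)))
    np.save('p.npy',r.x)
    # cassette: corners z=.025 top body
    f='top0.png'; g=lambda u,v:(410+(u-560)/4,265+v/4)
    P=np.array([atz(f,*g(*c),.025)[:2] for c in [(599,37),(766,42),(766,108),(598,102)]]); print(P,P.mean(0))
    e=(P[1]-P[0])+(P[2]-P[3]); print('yaw of y',np.arctan2(*e[::-1]),np.linalg.norm(e)/2)
    g=lambda u,v:(430+(u-560)/3.4,255+(v-200)/4)
    P=np.array([atz('scene0.png',*g(*c),.025)[:2] for c in [(590,266),(744,241),(762,313),(605,341)]]); print(P,P.mean(0))
    e=(P[1]-P[0])+(P[2]-P[3]); print('yaw of y',np.arctan2(*e[::-1]),np.linalg.norm(e)/2)
E
python3 fit.py
echo '[[[0, 0, -0.016, 0, 0, 0.114], [0, 0, -0.016, 0, 0, 0.114], [0, 0, -0.016, 0, 0, 0.114], [0, 0, -0.016, 0, 0, 0.114], [0, 0, -0.016, 0, 0, 0.115]]]' | python3 drive.py 0 10
echo '[[[0.0182, -0.0335, 0, 0, 0, 0], [0.0182, -0.0335, 0, 0, 0, 0], [0.0182, -0.0335, 0, 0, 0, 0], [0.0182, -0.0335, 0, 0, 0, 0], [0.0182, -0.0335, 0, 0, 0, 0], [0.0182, -0.0335, 0, 0, 0, 0], [0.0182, -0.0335, 0, 0, 0, 0], [0.0182, -0.0335, 0, 0, 0, 0]]]' | python3 drive.py
echo '[[[0.0182, -0.0335, 0, 0, 0, 0], [0.0182, -0.0335, 0, 0, 0, 0], [0.0182, -0.0335, 0, 0, 0, 0], [0.0182, -0.0335, 0, 0, 0, 0], [0.0182, -0.0335, 0, 0, 0, 0], [0.0182, -0.0335, 0, 0, 0, 0], [0, 0, 0, 0, 0, 0]]]' | python3 drive.py
cat > g.py <<'E'
# usage: g.py x y z [yaw]: tool-axis deltas from current pose to world TCP target; or d n y s angle -> tip target in door frame
import sys; from h import *; from fit import W,D
from scipy.spatial.transform import Rotation as R
p=np.load('p.npy'); a=sys.argv[1:]; o=status.observe()
if a[0]=='d': t=W(p,D(float(a[1]),float(a[2]),float(a[3]),float(a[4])))+[0,0,.178]
elif a[0]=='w': t=np.array(a[1:4],float)
M=R.from_euler('xyz',o['tool_rot']).as_matrix()
print('t',round(o['time'],2),'rot',o['tool_rot'].round(3),'tcp',o['tool_pos'].round(4),'F',o['contact_force'].round(1))
print('target',t.round(4),'tool delta',(M.T@(t-o['tool_pos'])).round(4))
E
python3 g.py d -.0325 0 .157 .0225
```

```text
time: 0.52
tool_pos: [0.2125, -0.4799, 0.4851]
tool_rot: [-3.141, 0.0, -0.16]
contact_force: [0.4, -0.7, -0.0]
opening: 0.0629
grip_force: 0.0
time: 1.18
tool_pos: [0.3983, -0.2358, 0.4846]
tool_rot: [-3.141, 0.0, -0.154]
contact_force: [0.9, -0.6, -0.8]
opening: 0.0099
grip_force: 0.0
time: 1.77
tool_pos: [0.5389, -0.051, 0.4837]
tool_rot: [-3.139, 0.0, -0.149]
contact_force: [-0.8, -0.4, 0.1]
opening: 0.0006
grip_force: 0.0
t 1.77 rot [-3.139  0.    -0.149] tcp [ 0.5389 -0.051   0.4837] F [-0.8 -0.4  0.1]
target [0.5836 0.0056 0.4092] tool delta [ 0.0359 -0.0624  0.0746]
```

```bash
echo '[[[0.018, -0.0312, 0, 0, 0, 0], [0.018, -0.0312, 0, 0, 0, 0], [0, 0, 0.025, 0, 0, 0], [0, 0, 0.025, 0, 0, 0], [0, 0, 0.0245, 0, 0, 0], [0, 0, 0, 0, 0, 0]]]' | python3 drive.py
python3 - <<'E'
from h import *
shot('scene','s1.png');shot('top','t1.png')
a=cv2.imread('pics/scene1.png' if 0 else 'pics/s1.png')[95:255,230:430];b=cv2.imread('pics/t1.png')[95:255,230:430]
o=cv2.resize(np.hstack([a,b]),None,fx=2,fy=2,interpolation=cv2.INTER_CUBIC)
cv2.imwrite('pics/v1.png',np.clip(o*1.5,0,255).astype(np.uint8))
E
```

```text
time: 2.27
tool_pos: [0.5806, 0.0006, 0.4047]
tool_rot: [3.141, 0.01, -0.154]
contact_force: [-1.0, 0.0, -1.3]
opening: 0.0007
grip_force: 0.0
```

View pics/v1.png

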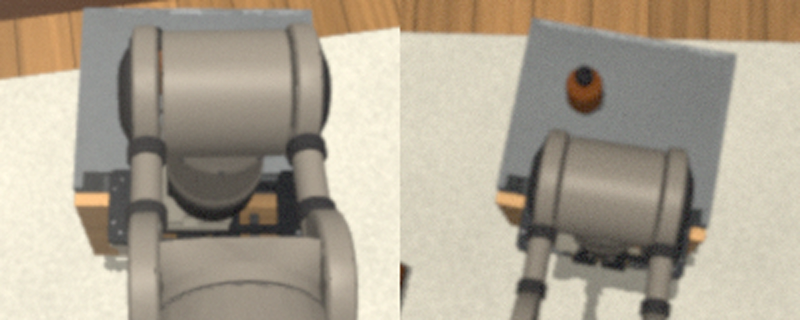

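The arm hides the tips, but there is no contact force. I'll pull gently and watch the force.

```bash
for i in 1; do echo '[[[-0.006, 0, 0, 0, 0, 0], [-0.006, 0, 0, 0, 0, 0], [0, 0, 0, 0, 0, 0]]]' | python3 drive.py|sed -n 2,4p
echo '[[[-0.005, 0, 0, 0, 0, 0], [-0.005, 0, 0, 0, 0, 0], [0, 0, 0, 0, 0, 0]]]' | python3 drive.py|sed -n 2,4p
echo '[[[-0.004, 0, 0, 0, 0, 0], [0, 0, 0, 0, 0, 0]]]' | python3 drive.py|sed -n 2,4p;echo '[[[-0.004, 0, 0, 0, 0, 0], [0, 0, 0, 0, 0, 0]]]' | python3 drive.py|sed -n 2,4p; done
```

```text
tool_pos: [0.5691, 0.0021, 0.4119]
tool_rot: [3.141, -0.004, -0.154]
contact_force: [2.3, -0.6, -1.6]
tool_pos: [0.5593, 0.0037, 0.4112]
tool_rot: [3.141, -0.002, -0.154]
contact_force: [0.9, 0.0, -0.9]
tool_pos: [0.5572, 0.004, 0.4112]
tool_rot: [-3.141, -0.009, -0.155]
contact_force: [13.8, -2.1, -5.2]
tool_pos: [0.5553, 0.0042, 0.4111]
tool_rot: [-3.141, -0.016, -0.155]
contact_force: [26.4, -2.9, -13.7]
```

```bash
echo '[[[0.009, 0, 0, 0, 0, 0], [0, 0, -0.03, 0, 0, 0], [0, 0, -0.035, 0, 0, 0], [-0.03, 0, -0.01, 0, 0, 0], [-0.04, 0, 0, 0, 0, 0], [-0.04, 0, 0, 0, 0, 0], [-0.02, 0, 0, 0, 0, 0], [0, 0, 0, 0, 0, 0]]]' | python3 drive.py
python3 - <<'E'
from h import *
shot('scene','s2.png');shot('top','t2.png');shot('wrist','w2.png')
a=cv2.resize(cv2.imread('pics/s2.png')[95:255,230:430],None,fx=2,fy=2);b=cv2.resize(cv2.imread('pics/t2.png')[95:255,230:430],None,fx=2,fy=2)
o=np.vstack([np.hstack([a,b]),np.hstack([cv2.resize(cv2.imread('pics/w2.png'),(448,280)),np.zeros((280,352,3),np.uint8)])])
cv2.imwrite('pics/v2.png',np.clip(o*1.5,0,255).astype(np.uint8))
E
```

```text
time: 3.87
tool_pos: [0.4284, 0.0245, 0.4865]
tool_rot: [-3.141, 0.0, -0.153]
contact_force: [0.7, 0.1, 0.4]
opening: 0.0002
grip_force: 0.0
```

View pics/v2.png

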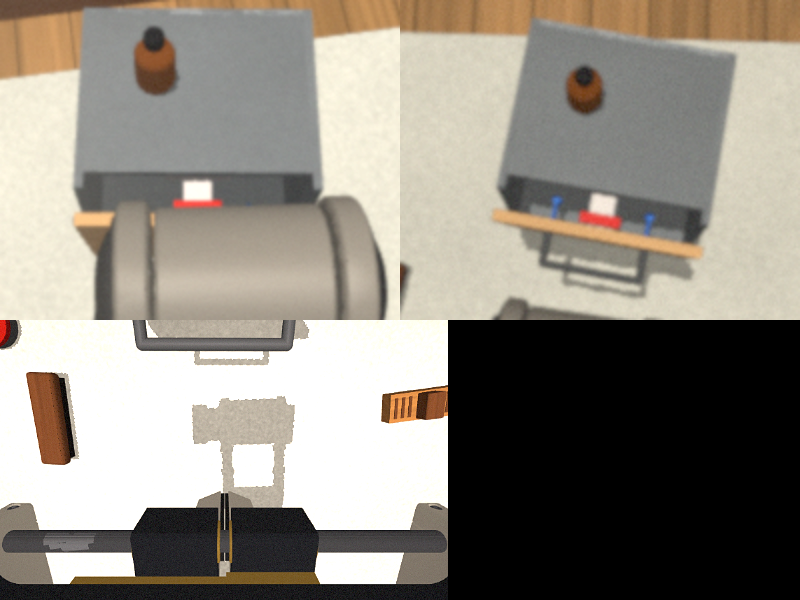

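Door is ajar: bright slot with red pad at v2 (600,220) and the white arm behind. I'll refit the angle from the top view.

```bash
python3 - <<'E'
from fit import *
p=np.load('p.npy')
g=lambda u,v:(230+(u-400)/2,95+v/2)
O=[(g(494,220),-.015,.128,.2),(g(702,258),-.015,-.128,.2),(g(543,264),-.055,.06,.175),(g(643,279),-.055,-.06,.175),(g(497,210),0,.128,.2),(g(704,248),0,-.128,.2)]
def f(a):
    r=[]
    for (u,v),x,y,z in O:
        q=proj('t2.png',W(p,D(x,y,z,a[0]))); r+=[q[0]-u,q[1]-v]
    return r
r=least_squares(f,[.1]);print(r.x,np.round(f(r.x),1).tolist())
print('red pad pred',[ (400+(u-230)*2,(v-95)*2) for u,v in [proj('t2.png',W(p,D(.01,s*.025,.184,r.x[0]))) for s in(1,-1)]])
E
python3 g.py d .0115 0 .2 .13;python3 g.py d .0115 0 .184 .13; python3 g.py d .0115 0 .166 .15
```

```text
[0.12643195] [-1.1, 0.1, 0.4, 0.4, -0.0, -0.4, -1.8, 1.0, -1.4, -1.0, 0.5, -0.8]
red pad pred [(np.float64(580.4719351920929), np.float64(215.89648178567091)), (np.float64(620.9465579716089), np.float64(223.27334739025633))]
t 4.02 rot [-3.142e+00 -1.000e-03 -1.540e-01] tcp [0.4324 0.0236 0.4859] F [ 0.   0.6 -0. ]
target [0.6049 0.0023 0.4528] tool delta [ 0.1736 -0.0055  0.0334]
t 4.02 rot [-3.142e+00 -1.000e-03 -1.540e-01] tcp [0.4324 0.0236 0.4859] F [ 0.   0.6 -0. ]
target [0.6069 0.002  0.4369] tool delta [ 0.1757 -0.0055  0.0493]
t 4.02 rot [-3.142e+00 -1.000e-03 -1.540e-01] tcp [0.4324 0.0236 0.4859] F [ 0.   0.6 -0. ]
target [0.6059 0.0021 0.4189] tool delta [ 0.1747 -0.0055  0.0673]
```

```bash
echo '[[[0.036, -0.001, 0, 0, 0, 0], [0.036, -0.001, 0, 0, 0, 0], [0.036, -0.001, 0, 0, 0, 0], [0.036, -0.001, 0, 0, 0, 0], [0.036, -0.0014, 0, 0, 0, 0], [0, 0, 0, 0, 0, 0], [0, 0, 0, 0, 0, 0]]]' | python3 drive.py >/dev/null; python3 g.py w .6133 .001 .446
```

```text
t 4.6 rot [ 3.141  0.004 -0.155] tcp [6.134e-01 6.000e-04 4.821e-01] F [0.1 0.8 0.6]
target [0.6133 0.001  0.446 ] tool delta [ 0.     -0.0004  0.0361]
```

```bash
echo '[[[0, 0, 0.018, 0, 0, 0], [0, 0, 0.018, 0, 0, 0], [0, 0, 0, 0, 0, 0]]]' | python3 drive.py|sed -n 2,4p;echo '[[[0, 0, 0.007, 0, 0, 0], [0, 0, 0.006, 0, 0, 0], [0, 0, 0, 0, 0, 0]]]' | python3 drive.py|sed -n 2,4p;echo '[[[0, 0, 0.006, 0, 0, 0], [0, 0, 0.006, 0, 0, 0], [0, 0, 0, 0, 0, 0]]]' | python3 drive.py|sed -n 2,4p
```

```text
tool_pos: [0.6102, 0.0014, 0.4459]
tool_rot: [3.141, 0.006, -0.154]
contact_force: [-0.0, 0.4, -1.4]
tool_pos: [0.6109, 0.0013, 0.4365]
tool_rot: [3.142, -0.001, -0.154]
contact_force: [1.1, -0.0, 2.1]
tool_pos: [0.6113, 0.0012, 0.4241]
tool_rot: [-3.142, -0.002, -0.154]
contact_force: [3.2, -0.1, 4.3]
```

Pad is pressed ~12 mm (4.3 N matches the spring). A bit further, then pull.

```bash
echo '[[[0, 0, 0.0045, 0, 0, 0], [0, 0, 0, 0, 0, 0]]]' | python3 drive.py|sed -n 2,4p;echo '[[[-0.006, 0, 0.0005, 0, 0, 0], [-0.006, 0, 0.0005, 0, 0, 0], [0, 0, 0, 0, 0, 0]]]' | python3 drive.py|sed -n 2,4p;echo '[[[-0.006, 0, 0.001, 0, 0, 0], [-0.006, 0, 0.001, 0, 0, 0], [0, 0, 0, 0, 0, 0]]]' | python3 drive.py|sed -n 2,4p
```

```text
tool_pos: [0.6113, 0.0012, 0.42]
tool_rot: [-3.142, -0.002, -0.154]
contact_force: [2.9, -0.0, 5.6]
tool_pos: [0.5987, 0.0032, 0.4197]
tool_rot: [3.141, -0.001, -0.154]
contact_force: [1.0, 0.2, 5.0]
tool_pos: [0.5867, 0.0051, 0.4176]
tool_rot: [3.142, -0.001, -0.154]
contact_force: [0.4, 0.1, 6.1]
```

```bash
echo '[[[-0.008, 0, 0.002, 0, 0, 0], [-0.008, 0, 0.003, 0, 0, 0], [-0.008, 0, 0.003, 0, 0, 0], [-0.008, 0, 0.004, 0, 0, 0], [0, 0, 0, 0, 0, 0]]]' | python3 drive.py|sed -n 2,4p;echo '[[[-0.01, 0, 0.004, 0, 0, 0], [-0.01, 0, 0.005, 0, 0, 0], [-0.01, 0, 0.005, 0, 0, 0], [0, 0, 0, 0, 0, 0]]]' | python3 drive.py|sed -n 2,4p
python3 - <<'E'
from h import *
shot('top','t3.png');shot('scene','s3.png')
a=cv2.imread('pics/s3.png')[95:275,230:430];b=cv2.imread('pics/t3.png')[95:275,230:430]
o=cv2.resize(np.hstack([a,b]),None,fx=2,fy=2)
cv2.imwrite('pics/v3.png',np.clip(o*1.5,0,255).astype(np.uint8))
E
```

```text
tool_pos: [0.5543, 0.0102, 0.4048]
tool_rot: [3.142, 0.002, -0.154]
contact_force: [-2.4, 0.8, 4.5]
tool_pos: [0.5241, 0.015, 0.3902]
tool_rot: [3.141, 0.004, -0.154]
contact_force: [-2.9, 1.1, 4.3]
```

View pics/v3.png

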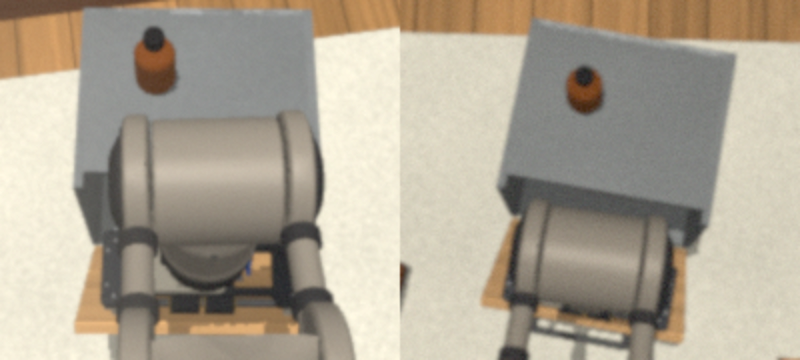

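Door is well open (~0.65 rad). I'll lift off the pad, shift to the right of the catch and push the door's inner face down from there.

```bash
echo '[[[0.005, 0, -0.03, 0, 0, 0], [0.005, 0, -0.035, 0, 0, 0], [0, 0.037, 0, 0, 0, 0], [0, 0.037, 0, 0, 0, 0], [0, 0, 0, 0, 0, 0], [0, 0, 0, 0, 0, 0]]]' | python3 drive.py|sed -n 2,4p
python3 g.py w $(python3 - <<'E'
from fit import *
p=np.load('p.npy'); print(*W(p,[-.097,-.075,.41]))
E
)
```

```text
tool_pos: [0.5248, -0.0619, 0.4554]
tool_rot: [3.142, 0.0, -0.158]
contact_force: [0.9, 0.9, -0.4]
t 7.37 rot [ 3.142  0.    -0.158] tcp [ 0.5248 -0.0619  0.4554] F [ 0.9  0.9 -0.4]
target [ 0.5119 -0.0592  0.41  ] tool delta [-0.0132 -0.0006  0.0454]
```

```bash
echo '[[[-0.013, 0, 0.03, 0, 0, 0], [0, 0, 0.03, 0, 0, 0], [0, 0, 0.016, 0, 0, 0], [0, 0, 0, 0, 0, 0]]]' | python3 drive.py|sed -n 2,4p
echo '[[[-0.0115, 0, 0.0115, 0, 0, 0], [-0.0115, 0, 0.0115, 0, 0, 0], [-0.009, 0, 0.014, 0, 0, 0], [-0.009, 0, 0.014, 0, 0, 0], [0, 0, 0, 0, 0, 0]]]' | python3 drive.py|sed -n 2,4p
echo '[[[-0.006, 0, 0.0155, 0, 0, 0], [-0.006, 0, 0.0155, 0, 0, 0], [-0.003, 0, 0.016, 0, 0, 0], [-0.003, 0, 0.016, 0, 0, 0], [0, 0, 0, 0, 0, 0]]]' | python3 drive.py|sed -n 2,4p
echo '[[[0, 0, 0.006, 0, 0, 0], [0, 0, 0.004, 0, 0, 0], [0, 0, 0, 0, 0, 0]]]' | python3 drive.py|sed -n 2,4p
```

```text
tool_pos: [0.5112, -0.0572, 0.3761]
tool_rot: [-3.141, 0.007, -0.153]
contact_force: [0.1, 0.3, -0.3]
tool_pos: [0.4702, -0.0509, 0.3276]
tool_rot: [-3.141, 0.004, -0.153]
contact_force: [-1.0, 1.0, -0.6]
tool_pos: [0.4535, -0.0487, 0.2646]
tool_rot: [-3.141, 0.003, -0.154]
contact_force: [-0.6, -0.2, -0.9]
tool_pos: [0.454, -0.0492, 0.256]
tool_rot: [3.141, -0.001, -0.154]
contact_force: [0.7, 0.1, -0.4]
```

```bash
for i in 1; do echo '[[[0, 0, 0.004, 0, 0, 0], [0, 0, 0.002, 0, 0, 0], [0, 0, 0, 0, 0, 0]]]' | python3 drive.py|sed -n 2,4p;echo '[[[0, 0, 0.003, 0, 0, 0], [0, 0, 0, 0, 0, 0], [0, 0, 0, 0, 0, 0]]]' | python3 drive.py|sed -n 2,4p; done
python3 - <<'E'
from h import *
shot('top','t4.png');shot('scene','s4.png')
a=cv2.imread('pics/s4.png')[95:275,230:430];b=cv2.imread('pics/t4.png')[95:275,230:430]
o=cv2.resize(np.hstack([a,b]),None,fx=2,fy=2)
cv2.imwrite('pics/v4.png',np.clip(o*1.5,0,255).astype(np.uint8))
E
```

```text
tool_pos: [0.4539, -0.0492, 0.2529]
tool_rot: [3.141, -0.004, -0.154]
contact_force: [-8.3, 3.0, 31.5]
tool_pos: [0.4537, -0.049, 0.2526]
tool_rot: [3.141, -0.006, -0.154]
contact_force: [-17.1, 4.1, 62.9]
```

View pics/v4.png

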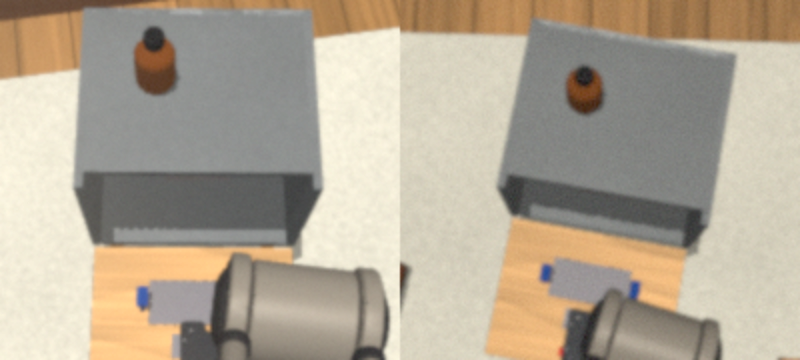

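```bash
echo '[[[0, 0, -0.01, 0, 0, 0], [0, 0, -0.035, 0, 0, 0], [0, 0, -0.035, 0, 0, -0.0735], [0, 0, -0.035, 0, 0, -0.0735], [0, 0, -0.035, 0, 0, 0], [0, 0, 0, 0, 0, 0]]]' | python3 drive.py 0.07 12|sed -n 2,4p
echo '[[[-0.0036, 0.035, 0, 0, 0, 0], [-0.0036, 0.035, 0, 0, 0, 0], [-0.0036, 0.035, 0, 0, 0, 0], [-0.0036, 0.035, 0, 0, 0, 0], [-0.0036, 0.035, 0, 0, 0, 0], [-0.0036, 0.035, 0, 0, 0, 0], [-0.0036, 0.035, 0, 0, 0, 0], [-0.0036, 0.035, 0, 0, 0, 0]]]' | python3 drive.py
echo '[[[0, 0, 0, 0, 0, 0], [0, 0, 0, 0, 0, 0]]]' | python3 drive.py >/dev/null
python3 - <<'E'
from h import *
shot('top','t5.png');shot('wrist','w5.png')
b=cv2.resize(cv2.imread('pics/t5.png')[180:290,260:410],None,fx=4,fy=4,interpolation=cv2.INTER_CUBIC)[:,:400*2]
w=cv2.imread('pics/w5.png')
o=np.zeros((600,800,3),np.uint8); o[:440,:600]=np.clip(b*1.4,0,255); o[350:600,400:800]=cv2.resize(w,(400,250))
cv2.imwrite('pics/v5.png',o)
E
python3 g.py w .4235 -.3285 .21
```

```text
tool_pos: [0.4546, -0.0494, 0.4036]
tool_rot: [3.138, -0.013, -0.007]
contact_force: [0.9, 0.3, 0.9]
time: 10.55
tool_pos: [0.4221, -0.3307, 0.3966]
tool_rot: [3.141, -0.0, -0.008]
contact_force: [0.6, 0.4, -1.5]
opening: 0.07
grip_force: 0.0
t 10.82 rot [-3.141  0.    -0.007] tcp [ 0.4226 -0.3284  0.3964] F [0.2 1.  0.4]
target [ 0.4235 -0.3285  0.21  ] tool delta [0.001  0.0003 0.1864]
```

View pics/v5.png

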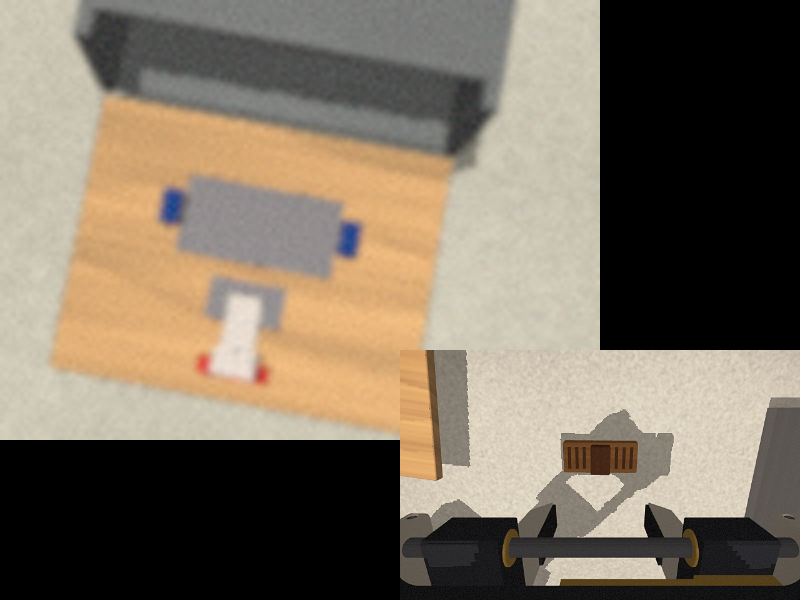

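Run:
```python
from fit import *
p=np.load('p.npy'); print('mount fit',W(p,[-.075,0,.075]),p[2])
P=np.array([atz('t5.png',260+u/4,180+v/4,.075)[:2] for u,v in [(190,175),(345,203),(331,277),(177,247)]])
e=P[0]-P[1]+P[3]-P[2]; print(P.mean(0),np.linalg.norm(e)/2,np.arctan2(-e[0],e[1]))
H=np.array([atz('t5.png',260+u/4,180+v/4,.11)[:2] for u,v in [(173,206),(348,239)]]); print('hooks mid',H.mean(0))
Q=np.array([atz('w5.png',(u-400)*1.6,(v-350)*1.6,.025)[:2] for u,v in [(565,443),(637,442),(637,473),(563,473)]]); print('cass wrist',Q.round(4).tolist(),Q.mean(0))
```

```text
mount fit [0.54509791 0.01154704 0.075     ] -0.15343923851999106
[0.54641034 0.01157223] 0.1119507468290392 -0.15638265659293737
hooks mid [0.54506338 0.01202454]
cass wrist [[0.4489, -0.2724], [0.4495, -0.3865], [0.3982, -0.3886], [0.3993, -0.2663]] [ 0.42396558 -0.32846534]
```

Everything agrees: cassette (0.424, −0.3285), mount (0.5455, 0.0117), yaw −0.154. Grasp.

```bash
echo '[[[0.0012, 0, 0.03, 0, 0, 0], [0, 0, 0.035, 0, 0, 0], [0, 0, 0.035, 0, 0, 0], [0, 0, 0.035, 0, 0, 0], [0, 0, 0.03, 0, 0, 0], [0, 0, 0.015, 0, 0, 0], [0, 0, 0.009, 0, 0, 0], [0, 0, 0, 0, 0, 0]]]' | python3 drive.py|sed -n 2,4p
echo '[[[0, 0, 0, 0, 0, 0], [0, 0, 0, 0, 0, 0], [0, 0, 0, 0, 0, 0], [0, 0, 0, 0, 0, 0], [0, 0, 0, 0, 0, 0], [0, 0, 0, 0, 0, 0]]]' | python3 drive.py 0.0 30
python3 g.py w .4238 -.3285 .206
```

```text
tool_pos: [0.4239, -0.3275, 0.2063]
tool_rot: [-3.139, 0.002, -0.006]
contact_force: [-0.0, -0.6, 0.1]
time: 11.98
tool_pos: [0.4238, -0.329, 0.2083]
tool_rot: [3.141, -0.001, -0.007]
contact_force: [0.5, -0.6, -0.8]
opening: 0.0346
grip_force: 0.0
t 11.98 rot [ 3.141e+00 -1.000e-03 -7.000e-03] tcp [ 0.4238 -0.329   0.2083] F [ 0.5 -0.6 -0.8]
target [ 0.4238 -0.3285  0.206 ] tool delta [-0.     -0.0005  0.0023]
```

```bash
echo '[[[0, 0, 0, 0, 0, 0], [0, 0, 0, 0, 0, 0], [0, 0, 0, 0, 0, 0], [0, 0, 0, 0, 0, 0]]]' | python3 drive.py|tail -2
echo '[[[0, 0, -0.02, 0, 0, 0], [0, 0, -0.035, 0, 0, 0], [0, 0, -0.035, 0, 0, 0.0735], [0, 0, -0.035, 0, 0, 0.0735], [0, 0, -0.035, 0, 0, 0], [0, 0, 0, 0, 0, 0]]]' | python3 drive.py
echo '[[[0.0068, -0.0355, 0, 0, 0, 0], [0.0068, -0.0355, 0, 0, 0, 0], [0.0068, -0.0355, 0, 0, 0, 0], [0.0068, -0.0355, 0, 0, 0, 0], [0.0068, -0.0355, 0, 0, 0, 0], [0.0068, -0.0355, 0, 0, 0, 0], [0.0068, -0.0355, 0, 0, 0, 0], [0.0068, -0.0355, 0, 0, 0, 0]]]' | python3 drive.py|tail -2
echo '[[[0.0068, -0.0355, 0, 0, 0, 0], [0.0068, -0.0355, 0, 0, 0, 0], [0, 0, 0, 0, 0, 0], [0, 0, 0, 0, 0, 0], [0, 0, 0, 0, 0, 0]]]' | python3 drive.py
python3 g.py w .5455 .0117 .29
```

```text
opening: 0.0299
grip_force: 30.0
time: 12.82
tool_pos: [0.4247, -0.3297, 0.3744]
tool_rot: [3.134, -0.01, -0.154]
contact_force: [1.2, 0.2, -1.1]
opening: 0.0299
grip_force: 30.0
opening: 0.0297
grip_force: 30.0
time: 13.9
tool_pos: [0.5453, 0.0112, 0.3668]
tool_rot: [3.141, 0.002, -0.153]
contact_force: [0.1, -0.8, -1.7]
opening: 0.0297
grip_force: 30.0
t 13.9 rot [ 3.141e+00  2.000e-03 -1.530e-01] tcp [0.5453 0.0112 0.3668] F [ 0.1 -0.8 -1.7]
target [0.5455 0.0117 0.29  ] tool delta [ 0.0003 -0.0005  0.0768]
```

```bash
echo '[[[0, -0.0003, 0.02, 0, 0, 0], [0, 0, 0.02, 0, 0, 0], [0, 0, 0.005, 0, 0, 0], [0, 0, 0, 0, 0, 0], [0, 0, 0, 0, 0, 0]]]' | python3 drive.py|sed -n 2,4p
for i in 1; do echo '[[[0, 0, 0.006, 0, 0, 0], [0, 0, 0.006, 0, 0, 0], [0, 0, 0, 0, 0, 0]]]' | python3 drive.py|sed -n 2,4p; echo '[[[0, 0, 0.006, 0, 0, 0], [0, 0, 0.004, 0, 0, 0], [0, 0, 0, 0, 0, 0]]]' | python3 drive.py|sed -n 2,4p; done
```

```text
tool_pos: [0.5456, 0.0107, 0.3231]
tool_rot: [3.141, -0.0, -0.156]
contact_force: [0.1, 0.1, -1.9]
tool_pos: [0.5465, 0.0116, 0.3129]
tool_rot: [-3.141, -0.006, -0.154]
contact_force: [0.7, 2.9, 11.4]
tool_pos: [0.5469, 0.0119, 0.3048]
tool_rot: [-3.141, -0.009, -0.154]
contact_force: [-2.5, 4.9, 21.2]
```

```bash
for i in 1; do echo '[[[0, -0.001, 0.004, 0, 0, 0], [0, 0, 0.003, 0, 0, 0], [0, 0, 0, 0, 0, 0]]]' | python3 drive.py|sed -n 2,4p; echo '[[[0, 0, 0.004, 0, 0, 0], [0, 0, 0.002, 0, 0, 0], [0, 0, 0, 0, 0, 0]]]' | python3 drive.py|sed -n 2,4p; done
```

```text
tool_pos: [0.5471, 0.0132, 0.2991]
tool_rot: [-3.141, -0.011, -0.154]
contact_force: [-3.1, 5.8, 25.0]
tool_pos: [0.5481, 0.0143, 0.2958]
tool_rot: [-3.136, -0.017, -0.155]
contact_force: [-1.9, 12.9, 38.6]
```

Force is higher than expected and there's a sideways push, so I'll look.

Run:
```python
from h import *
shot('top','t6.png');shot('scene','s6.png');shot('wrist','w6.png')
o=np.zeros((600,800,3),np.uint8)
w=cv2.imread('pics/w6.png'); o[:350,:560]=cv2.resize(w,(560,350))
o[350:600,:400]=np.clip(cv2.resize(cv2.imread('pics/s6.png')[190:315,250:450],(400,250))*1.4,0,255)
o[350:600,400:]=np.clip(cv2.resize(cv2.imread('pics/t6.png')[180:305,240:440],(400,250))*1.4,0,255)
cv2.imwrite('pics/v6.png',o)
```

View pics/v6.png

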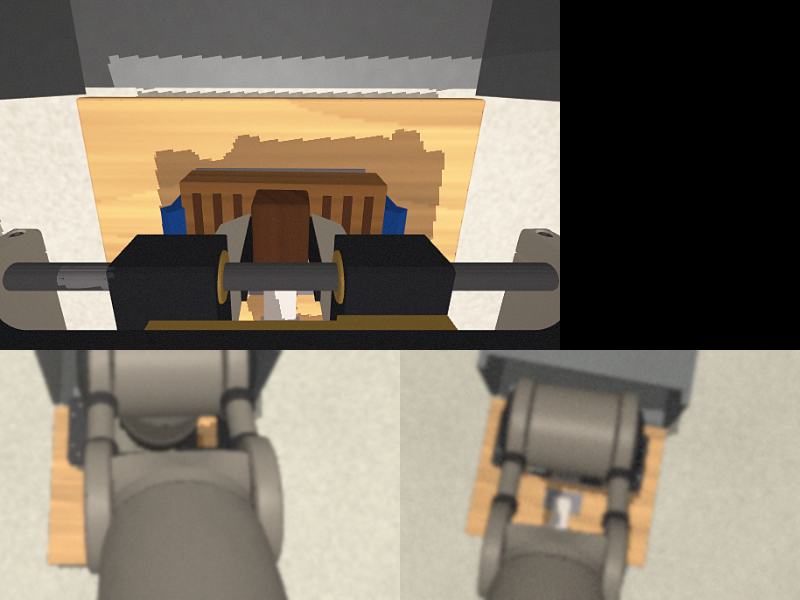

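```bash
python3 - <<'E'
from fit import *
im=cv2.imread('pics/w6.png').astype(int)
for v in range(188,204,2):
    g=(im[v,:,2]-im[v,:,0]); m=np.where((abs(g)<14)&(im[v].sum(1)>150))[0]; m=m[(m>180)&(m<460)]
    w=np.where(g>30)[0]
    print(v,'grey',(m.min(),m.max(),len(m)) if len(m) else None,'wood',w.min(),w.max())
p=np.load('p.npy'); a=np.pi/2
for n,q in [('mark far',(0,.056,.047)),('mark far R',(0,-.056,.047)),('hingeL',(0,.128,0)),('hingeR',(0,-.128,0)),('doorL s.05',(0,.128,.05)),('doorR',(0,-.128,.05)),('hookLtop',(.037,.0615,.063)),('hookRtop',(.037,-.0615,.063))]: print(n,np.round(proj('w6.png',W(p,D(*q,a))),1))
# blue
b=np.argwhere((im[:,:,0]-im[:,:,2]>50)); 
for s in (b[b[:,1]<300],b[b[:,1]>340]):
    if len(s): print('blue',s.min(0),s.max(0))
for v in (210,216): 
    print(v,[ (int(x),im[v,x].tolist()) for x in list(range(200,216,3))+list(range(432,450,3))])
print(status.observe()['contact_force'])
E
python3 g.py w .5455 .0117 .282
```

```text
188 grey None wood 101 540
190 grey None wood 101 540
192 grey (np.int64(224), np.int64(237), 10) wood 101 539
194 grey (np.int64(235), np.int64(416), 172) wood 102 539
196 grey (np.int64(369), np.int64(416), 42) wood 102 539
198 grey None wood 102 538
200 grey None wood 103 538
202 grey None wood 103 537
mark far [229.2 194.4]
mark far R [423.2 194.4]
hingeL [ 89.  110.5]
hingeR [564.8 110.3]
doorL s.05 [105.7 199.3]
doorR [547.2 199.5]
hookLtop [201.8 246.3]
hookRtop [452.4 246.5]
blue [224 183] [267 212]
blue [224 436] [267 464]
210 [(200, [75, 120, 161]), (203, [80, 122, 162]), (206, [42, 81, 125]), (209, [40, 79, 123]), (212, [43, 81, 124]), (215, [44, 86, 126]), (432, [38, 61, 94]), (435, [35, 63, 92]), (438, [35, 61, 92]), (441, [49, 85, 124]), (444, [87, 128, 171]), (447, [83, 122, 166])]
216 [(200, [86, 131, 181]), (203, [86, 135, 182]), (206, [35, 68, 109]), (209, [47, 82, 129]), (212, [44, 81, 128]), (215, [49, 87, 131]), (432, [39, 85, 128]), (435, [40, 79, 131]), (438, [46, 82, 132]), (441, [40, 77, 121]), (444, [82, 128, 171]), (447, [86, 128, 171])]
[-0.4350963   4.34377697 -5.19539065]
t 15.47 rot [-3.14  -0.006 -0.154] tcp [0.5463 0.0134 0.29  ] F [-0.4  4.3 -5.2]
target [0.5455 0.0117 0.282 ] tool delta [-0.0006  0.0018  0.008 ]
```

It had been creeping through: force has fallen to ~-5 N at TCP z 0.290, and the hooks look symmetric about the cassette (wrist view px 162–183 and 385–407). Continue down.

```bash
for i in 1; do echo '[[[0, -0.001, 0.003, 0, 0, 0], [0, 0, 0.002, 0, 0, 0], [0, 0, 0, 0, 0, 0]]]' | python3 drive.py|sed -n 2,4p; echo '[[[0, 0, 0.003, 0, 0, 0], [0, 0, 0.001, 0, 0, 0], [0, 0, 0, 0, 0, 0]]]' | python3 drive.py|sed -n 2,4p; done
```

```text
tool_pos: [0.5465, 0.0134, 0.2866]
tool_rot: [3.141, -0.005, -0.154]
contact_force: [-7.0, 1.4, 30.9]
tool_pos: [0.5472, 0.0133, 0.284]
tool_rot: [3.141, -0.009, -0.154]
contact_force: [-6.5, 1.0, 36.8]
```

```bash
for i in 1; do echo '[[[0, 0, 0.003, 0, 0, 0], [0, 0, 0, 0, 0, 0], [0, 0, 0, 0, 0, 0]]]' | python3 drive.py|sed -n 2,4p; echo '[[[0, 0, 0.003, 0, 0, 0], [0, 0, 0, 0, 0, 0], [0, 0, 0, 0, 0, 0]]]' | python3 drive.py|sed -n 2,4p; done
python3 - <<'E'
from h import *
shot('wrist','w7.png');im=cv2.imread('pics/w7.png').astype(int)
b=np.argwhere((im[:,:,0]-im[:,:,2]>50))
for s in (b[b[:,1]<300],b[b[:,1]>340]):
    if len(s): print('blue',s.min(0),s.max(0),len(s))
o=status.observe();print(o['contact_force'],o['tool_pos'])
E
```

```text
tool_pos: [0.5478, 0.0131, 0.2814]
tool_rot: [3.141, -0.012, -0.154]
contact_force: [-4.2, -0.2, 38.7]
tool_pos: [0.5482, 0.0131, 0.2787]
tool_rot: [3.142, -0.014, -0.154]
contact_force: [-3.5, 1.4, 38.6]
blue [235 172] [267 202] 626
blue [240 434] [267 464] 546
[-2.02583534  0.39301819 38.64182756] [0.5482099  0.01303648 0.27868392]
```

```bash
for i in 1; do echo '[[[0, 0, 0.002, 0, 0, 0], [0, 0, 0, 0, 0, 0], [0, 0, 0, 0, 0, 0]]]' | python3 drive.py|sed -n 2,4p; echo '[[[0, 0, 0.002, 0, 0, 0], [0, 0, 0, 0, 0, 0], [0, 0, 0, 0, 0, 0]]]' | python3 drive.py|sed -n 2,4p; done
python3 - <<'E'
from h import *
im=cv2.imread('pics/w7.png').astype(int)
for v in (222,230,238,246,254,262):
    b=np.where(im[v,:,0]-im[v,:,2]>50)[0]; l=b[b<300]; r=b[b>340]; g=im[v,:,2]-im[v,:,0]
    print(v,(l.min(),l.max()) if len(l) else '',(r.min(),r.max()) if len(r) else '')
for v in (228,234): print(v,[(x,im[v,x].sum()) for x in list(range(190,216,3))+list(range(426,450,3))])
E
```

```text
tool_pos: [0.5482, 0.013, 0.278]
tool_rot: [3.141, -0.015, -0.154]
contact_force: [-6.6, 1.7, 48.0]
tool_pos: [0.5481, 0.0131, 0.2779]
tool_rot: [3.141, -0.016, -0.154]
contact_force: [-12.3, 1.4, 62.4]
222  
230  
238 (np.int64(194), np.int64(197)) 
246 (np.int64(187), np.int64(198)) (np.int64(443), np.int64(448))
254 (np.int64(172), np.int64(200)) (np.int64(436), np.int64(464))
262 (np.int64(173), np.int64(201)) (np.int64(435), np.int64(463))
228 [(190, np.int64(398)), (193, np.int64(410)), (196, np.int64(420)), (199, np.int64(244)), (202, np.int64(267)), (205, np.int64(253)), (208, np.int64(251)), (211, np.int64(240)), (214, np.int64(262)), (426, np.int64(254)), (429, np.int64(262)), (432, np.int64(262)), (435, np.int64(277)), (438, np.int64(259)), (441, np.int64(267)), (444, np.int64(294)), (447, np.int64(380))]
234 [(190, np.int64(405)), (193, np.int64(403)), (196, np.int64(427)), (199, np.int64(270)), (202, np.int64(266)), (205, np.int64(263)), (208, np.int64(267)), (211, np.int64(266)), (214, np.int64(273)), (426, np.int64(284)), (429, np.int64(250)), (432, np.int64(265)), (435, np.int64(264)), (438, np.int64(273)), (441, np.int64(272)), (444, np.int64(384)), (447, np.int64(372))]
```

Rigid stop at 0.278, exactly where tips on body means a seated cassette. Release and lift.

```bash
echo '[[[0, 0, -0.009, 0, 0, 0], [0, 0, 0, 0, 0, 0]]]' | python3 drive.py|sed -n 2,4p
echo '[[[0, 0, 0, 0, 0, 0], [0, 0, 0, 0, 0, 0], [0, 0, 0, 0, 0, 0], [0, 0, 0, 0, 0, 0], [0, 0, 0, 0, 0, 0]]]' | python3 drive.py 0.05 10
echo '[[[0, 0, -0.02, 0, 0, 0], [0, 0, -0.03, 0, 0, 0], [0, 0, -0.035, 0, 0, 0], [0, 0, -0.035, 0, 0, 0], [0, 0, 0, 0, 0, 0], [0, 0, 0, 0, 0, 0]]]' | python3 drive.py
echo '[[[0, 0.035, 0, 0, 0, 0], [0, 0.035, 0, 0, 0, 0], [0, 0.035, 0, 0, 0, 0], [0, 0.035, 0, 0, 0, 0], [0, 0.035, 0, 0, 0, 0], [0, 0.035, 0, 0, 0, 0], [0, 0.035, 0, 0, 0, 0], [0, 0, 0, 0, 0, 0]]]' | python3 drive.py >/dev/null
python3 - <<'E'
from fit import *
p=np.load('p.npy');a=np.pi/2
shot('top','t8.png')
im=cv2.imread('pics/t8.png').astype(int)
c=cv2.cvtColor(im.astype(np.uint8),cv2.COLOR_BGR2HSV)
m=((im[:,:,0]-im[:,:,2])>35).astype(np.uint8); m[:180]=0;m[280:]=0;m[:,:260]=0;m[:,410:]=0
n,l,s,k=cv2.connectedComponentsWithStats(m)
for i in range(1,n): 
    if s[i,4]>4: print('blue',s[i],k[i].round(1))
i5=cv2.imread('pics/t5.png').astype(int); m=((i5[:,:,0]-i5[:,:,2])>35).astype(np.uint8); m[:180]=0;m[280:]=0;m[:,:260]=0;m[:,410:]=0
n,l,s,k=cv2.connectedComponentsWithStats(m)
for i in range(1,n): 
    if s[i,4]>4: print('before',s[i],k[i].round(1))
d=np.abs(im-i5).sum(2)>60; d[:200]=0; d[260:]=0; d[:,:290]=0; d[:,360:]=0
r=cv2.minAreaRect(np.argwhere(d)[:,::-1].astype(np.float32)); print('changed',r, d.sum())
C=np.array([proj('t8.png',W(p,D(.025,y,s_,a))) for y,s_ in [(.06,.05),(.06,.1),(-.06,.1),(-.06,.05)]],np.float32); print('pred',cv2.minAreaRect(C))
C=C*4-[1040,720]; print('pred corners in crop',C.round().tolist())
E
```

```text
tool_pos: [0.546, 0.0135, 0.2791]
tool_rot: [-3.142, -0.002, -0.155]
contact_force: [0.6, 2.6, -2.8]
time: 17.6
tool_pos: [0.5463, 0.0123, 0.2782]
tool_rot: [3.139, -0.002, -0.154]
contact_force: [-2.4, -6.3, 14.6]
opening: 0.0495
grip_force: 7.2
time: 18.1
tool_pos: [0.5462, 0.0133, 0.398]
tool_rot: [3.141, -0.002, -0.154]
contact_force: [-0.8, -0.2, -0.9]
opening: 0.0499
grip_force: 0.0
blue [301 228   4   7  22] [302.5 231. ]
blue [345 236   4   8  25] [346.7 239.4]
before [301 228   4   7  24] [302.6 231.1]
before [345 236   4   7  21] [346.7 239.4]
changed ((324.8269348144531, 237.36538696289062), (42.55719757080078, 18.042680740356445), 11.309932708740234) 714
pred ((325.2733154296875, 235.9836883544922), (43.20390701293945, 17.927507400512695), 10.494817733764648)
pred corners in crop [[183.0, 173.0], [170.0, 243.0], [340.0, 275.0], [352.0, 204.0]]
```

Both hooks are back at their original pixels ((302.5, 231) and (346.7, 239.4)). The cassette footprint matches the mount to about 1 mm across and 4 mm along, and the arm is clear.

```bash
python3 -c "
from cell import robot, viewer, status
o=status.observe();print(o['time'],o['tool_pos'],o['contact_force']);print(robot.hand_in())"
```

```text
18.8167 [ 0.50732953 -0.23145171  0.39452192] [ 0.1803676   0.24697192 -0.64422555]
the job is handed in; nothing more can be done
None
```

The job is handed in at 18.8 s, but the hand-in gave no verdict. The door is folded down flat. The cassette measured about 1 mm off mid width and 4 mm along the door, with both hooks back at rest. The arm had let go and was clear, and it never touched the spray bottle, brush or tin.

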